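# Unstack the machined parts into their fitted nests

## Task

Four freshly machined parts stand stacked on the bench. Take the stack apart from the top down, one part at a time, and set each gently (not dropped) into the plywood nest whose recess fits it, so that it lies flat on the recess floor; the last one is the plate at the bottom. Leave the small black-lidded tin and the dish of brass inserts where they are.

Things in the scene. Friction and masses are not known exactly. Their poses are not given: they have to be found in the camera images.
- nut: top of the stack: small bright steel oblong nut (block) with one tapped hole in its top, 36 (x) x 20 (y) x 30 (z) mm, about 0.14 kg. Origin: centre of its underside; z up, x along its length.
- disc: second from the top: plain brass disc, 44 mm diameter, 30 mm high, about 0.12 kg. Origin: centre of its underside; z up along its axis.
- block: third from the top: plain square dark steel block, 54 x 54 x 28 mm (28 high), about 0.3 kg. Origin: centre of its underside; z up, x and y parallel to its sides.
- plate: bottom of the stack, lying on the table: oblong aluminium plate, 110 (x) x 62 (y) x 26 (z) mm, a hole near each corner, about 0.45 kg. Origin: centre of its underside; z up, x along its length. All four parts stand loose on one another and not exactly centred or parallel.
- nest_nut: fixed flat plywood nest, 68 (x) x 52 (y) mm outside and 11 mm high, with one grey-lined recess 48 (x) x 32 (y) mm, 6 mm deep, in its top; the recess floor is 5 mm above the table. Origin: centre of the underside, on the table, below the middle of the recess; x along the recess.
- nest_disc: fixed flat plywood nest, 76 x 76 mm outside and 11 mm high, with one grey-lined recess round, 56 mm diameter, 6 mm deep, in its top; the recess floor is 5 mm above the table. Origin: centre of the underside, on the table, below the middle of the recess; x parallel to a side.
- nest_block: fixed flat plywood nest, 86 x 86 mm outside and 11 mm high, with one grey-lined recess 66 x 66 mm square, 6 mm deep, in its top; the recess floor is 5 mm above the table. Origin: centre of the underside, on the table, below the middle of the recess; x and y parallel to its sides.
- nest_plate: fixed flat plywood nest, 142 (x) x 94 (y) mm outside and 11 mm high, with one grey-lined recess 122 (x) x 74 (y) mm, 6 mm deep, in its top; the recess floor is 5 mm above the table. Origin: centre of the underside, on the table, below the middle of the recess; x along the recess.
- tin: small round closed tin, bare steel with a black lid, 50 mm wide, 22 mm high, loose on the table; not part of the job. Origin: centre of its underside.
- dish: small round steel dish with brass inserts in it, 60 mm wide, 24 mm high, loose on the table; not part of the job. Origin: centre of its underside.

How it is judged:
On the way, in this order (a step that is already met when the one before it is completed fails the run):
1. the small oblong nut lies flat in its nest, released (horizontal distance between nut and nest_nut below 0.012 m and z of nut in the frame of nest_nut between 0.002 and 0.008 m and angle between nut's own z axis and vertical below 0.08 rad and contact force between nut and the fingers below 0.1 N), for 0.2 s.
2. the disc lies flat in its nest, released (horizontal distance between disc and nest_disc below 0.012 m and z of disc in the frame of nest_disc between 0.002 and 0.008 m and angle between disc's own z axis and vertical below 0.08 rad and contact force between disc and the fingers below 0.1 N), for 0.2 s.
3. the square block lies flat in its nest, released (horizontal distance between block and nest_block below 0.012 m and z of block in the frame of nest_block between 0.002 and 0.008 m and angle between block's own z axis and vertical below 0.08 rad and contact force between block and the fingers below 0.1 N), for 0.2 s.
4. the oblong plate lies flat in its nest, released (horizontal distance between plate and nest_plate below 0.012 m and z of plate in the frame of nest_plate between 0.002 and 0.008 m and angle between plate's own z axis and vertical below 0.08 rad and contact force between plate and the fingers below 0.1 N), for 0.2 s.
At the end, for the whole second after the job is handed in: Each of the four parts rests released and still in its own nest: its centre within 12 mm (horizontally) of the nest's centre, its underside on the recess floor (2 to 8 mm above the nest's underside), upright within 0.08 rad (all of step 1 and all of step 2 and all of step 3 and all of step 4 and linear speed of each of nut, disc, block, plate below 0.02 m/s); the robot touches nothing.
It fails at once if a part is dropped (moves at over 0.5 m/s out of the fingers) ((linear speed of nut above 0.5 m/s and contact force between nut and the fingers below 0.1 N) or (linear speed of disc above 0.5 m/s and contact force between disc and the fingers below 0.1 N) or (linear speed of block above 0.5 m/s and contact force between block and the fingers below 0.1 N) or (linear speed of plate above 0.5 m/s and contact force between plate and the fingers below 0.1 N)).
It fails at once if the tin is disturbed (moved over 20 mm) (distance of tin from where it was at the start of the episode above 0.02 m).
It fails at once if the dish is disturbed (moved over 20 mm) (distance of dish from where it was at the start of the episode above 0.02 m).
It also fails if it takes over 109 s, if anything falls off the work surface, if the arm or the gripper's body presses on something with over 40 N, if the wrist force passes 120 N, or if a joint passes its speed limit or range.

## Robot

A 7-joint arm with a two-finger parallel gripper is mounted at the origin on the work surface. World frame = base frame: x ahead of the robot, y to its left, z up, the work surface at z = 0. Lengths are in m, angles in rad, forces in N, time in s.
With the tool pointing down it reaches from about 0.425 to 0.875 m from the base axis. Payload 8.4 kg.
Tool frame: the origin (TCP) lies midway between the tips of the shut fingers; the grasp point (between the pads) lies 19 mm behind it (tcp_to_grasp is the z of the grasp point in the tool frame, in m); z points along the fingers, y is the line along which they close (so a half turn about z gives the same grasp; the last joint's range is limited). The gripper opens to 85 mm and grips with 20 to 120 N. Pads are 22 mm wide; open, the fingers measure 114 mm over their backs; the gripper's body (76 mm by 85 mm) begins 54 mm behind the grasp point. The pads swing forward as they close: fully open they stand 13 mm farther back than shut.
Start: joints at [-1.249, 0.333, 0.04, 1.465, -0.013, 1.343, -0.059], TCP at [0.266, 0.593, 0.231] pointing down, gripper open.
Joint ranges: [-2.58, 2.58], [-0.38, 2.09], [-1.3, 1.39], [0.25, 2.4], [-1.5, 4.64], [0.08, 2.09], [-2.65, 2.65]. Speed limits (rad/s): [2.22, 2.22, 2.79, 2.79, 3.14, 3.14, 3.14].

## Interface

Orientations are given as a unit quaternion [w, x, y, z].
In Python, from workcell import * gives the robot as it stands.
- The arm moves only by the tool play_rows, never from a script. Its argument "commands" is a list of rows, each an object with "dp": the shift along the tool's x, y, z scaled (see below), a list of three; "delta_rot": the turn, a rotation vector about the tool's x, y, z scaled (see below), a list of three. A call has 1 to 8 rows; each row is the pose to reach, as a shift and turn from the pose commanded when the call began, along the tool's axes at that moment; what a row does not reach only later rows make up. The controller multiplies each number of a shift by 0.4 m and each number of a turn by 30 degrees. A row lasts 1/8 s, in which the tool goes at most 62.5 mm and 10.7 degrees, less where a joint would pass 70% of its speed; a pose out of reach is approached as far as the arm can. A call with a number of a shift or a turn outside -1 to 1 is refused whole. A call with a gripper value outside its range is refused whole. "jaw" is the closure, from -1 (fully open) to 1 (shut), set as the call begins (left out, the last holds). The fingers move at their own pace and stop on an object; "grip_force" is the grip in N (left out, the last holds). Time passes only in rows, so rows that repeat a pose let the fingers close. It gives the time, the measured TCP pose, the force, the opening and the grip force at its end, in the units of the state.
- get_obs(): the state, without advancing time (a new reading comes with each control period).
- capture(name): name is "side" or "top"; returns (picture, depth): 400x640x3 uint8, red, green, blue; 400x640 float32, m along the optical axis (not along the pixel's ray), 0 where there is no reading.
- get_calibration(name): a dict with "mtx" (3x3 intrinsics, pixels), "camera_from_world" (4x4, takes a point from world to camera coordinates). Camera axes: x right, y down, z forward; pixel columns grow to the right and rows downward; lengths in m; the calibration is good to about 2 mm. A picture is of the moment at which its call begins. get_calibration takes no time and is no camera call.
- job_done(): hands the job in; it is judged then, once.
The state is a dict: "time_s": time; "joint_pos": joint angles; "qd": joint speeds; "joint_efforts": joint torques, N m; "tcp_pos": TCP position; "tool_rot": TCP orientation; "force": force on the tool from outside, world axes, zero at the start; "ft_torque": the same for the moment, N m; "opening": opening from 0.0 (shut) to 1.0 (fully open); "grip_force": force on a finger pad.
Only numpy, scipy, OpenCV 4.12 (cv2) and the standard library are available. Lean on these libraries where they do the work, as an engineer would, in place of code of your own. Each camera call takes 0.05 s, during which the arm holds its last target. There are 200 camera calls.

## Working session

There is one attempt and no reset: what is moved stays moved. The work goes in short steps, Python scripts to look and compute and a tool call to move; the robot and the scene stay as the last step left them, time stands still between calls to the robot, and variables do not carry over. Pictures are saved under pics/ and viewed, at most 14 in all, crops included, and the job is handed in when it is done.

Besides the shell and the picture viewer there is one more tool, called after "Emit:" as name(argument=value, ...), one argument or row to a line, values as JSON. play_rows: Moves the arm, as the interface text tells. Shifts and turns lie within -1 to 1; 1 stands for 0.4 m of shift or 30 degrees of turn. Its arguments: {"type":"object","properties":{"commands":{"type":"array","items":{"type":"object","properties":{"dp":{"type":"array","items":{"type":"number"}},"delta_rot":{"type":"array","items":{"type":"number"}}}}},"jaw":{"type":"number"},"grip_force":{"type":"number"}},"required":["commands"]}

```bash
mkdir -p pics; python3 - <<'E'
from workcell import *
import cv2,numpy as np
o=get_obs();print({k:np.round(v,3) for k,v in o.items()})
for n in("top","side"):
    p,d=capture(n);np.savez(f"pics/{n}0.npz",p=p,d=d)
    cv2.imwrite(f"pics/{n}0.png",p[:,:,::-1]);c=get_calibration(n)
    print(n,np.round(c["mtx"],1).tolist(),np.round(np.linalg.inv(c["camera_from_world"]),3).tolist(),(d>0).mean())
E
```

```text
{'time_s': np.float64(0.0), 'joint_pos': array([-1.249,  0.334,  0.04 ,  1.466, -0.013,  1.343, -0.058]), 'qd': array([ 0.   , -0.001,  0.   ,  0.002,  0.   , -0.001,  0.   ]), 'joint_efforts': array([ 1.0000e-03, -6.5856e+01,  1.3660e+00, -4.0556e+01,  1.7000e-02,
        1.3000e-02, -0.0000e+00]), 'tcp_pos': array([0.265, 0.593, 0.23 ]), 'tool_rot': array([-0.   ,  0.209,  0.978, -0.001]), 'force': array([-0.528, -0.358,  0.476]), 'ft_torque': array([ 0.022, -0.006, -0.014]), 'grip_force': np.float64(0.0), 'opening': np.float64(1.002)}
top [[433.0, 0.0, 320.0], [0.0, 433.0, 196.7], [0.0, 0.0, 1.0]] [[0.018, -0.991, 0.132, 0.399], [-1.0, -0.018, 0.0, -0.01], [0.002, -0.132, -0.991, 1.083], [0.0, 0.0, 0.0, 1.0]] 0.99608203125
side [[406.4, 0.0, 316.5], [0.0, 406.4, 199.7], [0.0, 0.0, 1.0]] [[0.704, -0.511, 0.494, 0.089], [-0.711, -0.506, 0.489, -0.433], [0.0, -0.695, -0.719, 0.731], [0.0, 0.0, 0.0, 1.0]] 0.9959609375
```

View pics/top0.png

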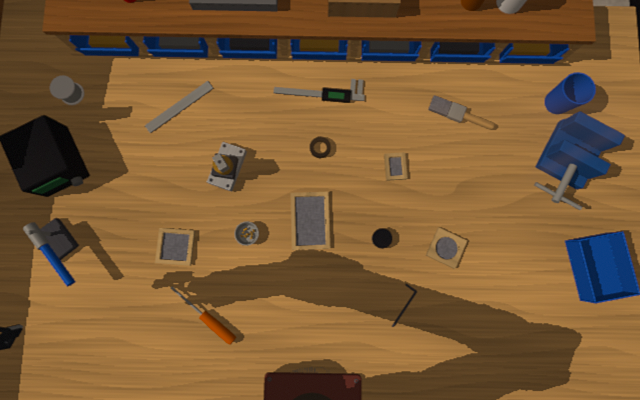

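View pics/side0.png

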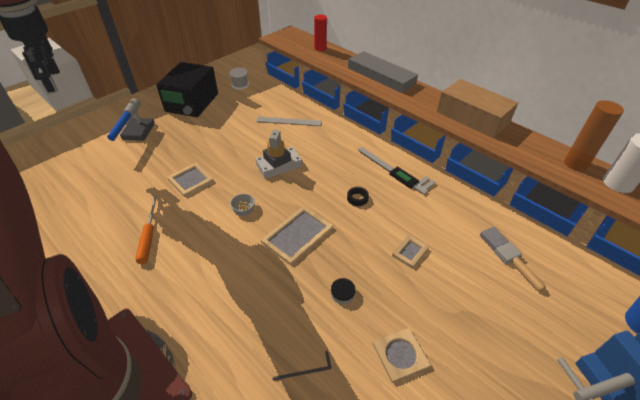

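Top view: stack at (225,165), nut nest (396,165), disc nest (447,247), block nest (175,246), plate nest (311,221), dish (247,233), tin (382,238). The side view shows the same layout, with the stack at (278,155).

```bash
cat > h.py <<'E'
import numpy as np,cv2
from workcell import *
def cloud(n,d):
    c=get_calibration(n);K=c["mtx"];T=np.linalg.inv(c["camera_from_world"])
    v,u=np.mgrid[:d.shape[0],:d.shape[1]]
    P=np.stack([(u-K[0,2])/K[0,0]*d,(v-K[1,2])/K[1,1]*d,d],-1)
    return P@T[:3,:3].T+T[:3,3]
def ray(n,uv,z):
    c=get_calibration(n);K=c["mtx"];T=np.linalg.inv(c["camera_from_world"])
    uv=np.atleast_2d(np.asarray(uv,float));r=np.c_[(uv-K[:2,2])/[K[0,0],K[1,1]],np.ones(len(uv))]@T[:3,:3].T
    return T[:3,3]+r*((z-T[2,3])/r[:,2])[:,None]
def rect(P):
    (c,s,a)=cv2.minAreaRect((P[:,:2]*1000).astype(np.float32))
    if s[0]<s[1]: s=s[::-1];a+=90
    return np.round(c,1),np.round(s,1),round((a+90)%180-90,1)
E
python3 - <<'E'
from h import *
seeds={"top":{"nut":(396,166),"disc":(447,248),"block":(175,247),"plate":(311,221)},"side":{"nut":(410,251),"disc":(401,354),"block":(191,180),"plate":(298,236)}}
for n in("top","side"):
    f=np.load(f"pics/{n}0.npz");p,d=f["p"],f["d"]
    hsv=cv2.cvtColor(p,cv2.COLOR_RGB2HSV)
    m=((hsv[...,1]<75)&(hsv[...,2]>40)).astype(np.uint8)
    m=cv2.morphologyEx(m,cv2.MORPH_OPEN,np.ones((3,3)))
    k,L,st,ce=cv2.connectedComponentsWithStats(m,connectivity=4)
    C=cloud(n,d)
    for s,(u,v) in seeds[n].items():
        l=L[v,u];w=np.argwhere(L==l)[:,::-1]
        if l==0: print(n,s,"none",hsv[v,u]);continue
        print(n,s,len(w),rect(ray(n,w,.005)),"mean",np.round(ray(n,w,.005).mean(0)*1000,1),"z",np.median(C[L==l][:,2]).round(4))
    # stack by height
    z=C[...,2];x=C[...,0];y=C[...,1]
    near=(abs(x-.45)<.12)&(abs(y-.21)<.12)if 0 else np.zeros_like(z,bool)
    if n=="top": near[130:205,195:262]=1
    else: near[125:185,248:310]=1
    print(np.histogram(z[near],bins=np.arange(.0,.14,.006)))
    for a,b in((.018,.034),(.045,.063),(.075,.093),(.105,.125)):
        q=near&(z>a)&(z<b)
        if q.sum()>5:print(n,a,q.sum(),rect(C[q]),np.median(z[q]).round(4))
a=cv2.imread("pics/top0.png")[135:200,195:265];b=cv2.imread("pics/side0.png")[120:190,240:310]
cv2.imwrite("pics/c1.png",np.hstack([cv2.resize(a,(400,400),interpolation=2),cv2.resize(b,(400,400),interpolation=2)]))
E
```

```text
top nut 196 (array([ 623.3, -199.9]), array([43.9, 28.1]), 1.1) mean [ 623.9 -199.5    5. ] z 0.0048
top disc 365 (array([ 421.4, -324.2]), array([52. , 49.6]), -1.0) mean [ 421.  -324.7    5. ] z 0.0044
top block 657 (array([412. , 347.5]), array([63.9, 62.5]), -3.3) mean [411.9 347.4   5. ] z 0.0049
top plate 1359 (array([482.5,  13.9]), array([117.9,  69.9]), 1.5) mean [482.1  14.3   5. ] z 0.0046
(array([1531,   34,   29,  146,  416,   24,   23,   19,  112,   65,   16,
         16,    9,   81,   37,    6,   11,   10,   89,   50,    0,    0,
          0]), array([0.   , 0.006, 0.012, 0.018, 0.024, 0.03 , 0.036, 0.042, 0.048,
       0.054, 0.06 , 0.066, 0.072, 0.078, 0.084, 0.09 , 0.096, 0.102,
       0.108, 0.114, 0.12 , 0.126, 0.132, 0.138]))
top 0.018 582 (array([614.2, 227.1]), array([110.1,  64.1]), -17.7) 0.0254
top 0.045 194 (array([609.1, 225.8]), array([54.4, 54.2]), 81.6) 0.0533
top 0.075 129 (array([605.1, 223.2]), array([42. , 38.6]), -50.3) 0.0831
top 0.105 144 (array([604.8, 222.9]), array([36.2, 20.1]), 33.0) 0.1133
side nut 213 (array([ 623.7, -196.1]), array([44.5,
[... 306 characters left out ...]
.9,  70.2]), 3.1) mean [479.3  17.6   5. ] z 0.0063
(array([1912,   71,   81,   78,  315,   51,   43,   48,   65,   95,   31,
         30,   34,   38,   55,   21,   23,   25,   36,   55,    0,    0,
          0]), array([0.   , 0.006, 0.012, 0.018, 0.024, 0.03 , 0.036, 0.042, 0.048,
       0.054, 0.06 , 0.066, 0.072, 0.078, 0.084, 0.09 , 0.096, 0.102,
       0.108, 0.114, 0.12 , 0.126, 0.132, 0.138]))
side 0.018 422 (array([611. , 227.3]), array([111.6,  66.9]), -18.2) 0.0266
side 0.045 198 (array([605.3, 226.4]), array([56.1, 54.9]), 81.5) 0.0544
side 0.075 121 (array([599.2, 219.7]), array([42.3, 32.8]), -33.3) 0.0842
side 0.105 105 (array([600.9, 222.6]), array([39.5, 20.9]), 36.3) 0.1141
```

View pics/c1.png

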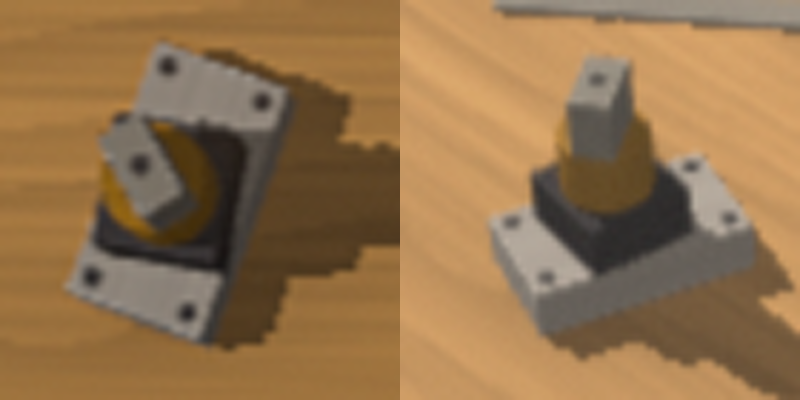

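The crop shows all four parts seated, with the nut turned on top of the disc. The measured heights are 26, 54, 84 and 114 mm, which is what the given sizes add up to. The side view's recess centres shift away from that camera because the near wall hides part of the floor, so I weight the top view more. I'll write a move calculator and start.

```bash
cat > go.py <<'E'
import sys,numpy as np
from scipy.spatial.transform import Rotation as R
from workcell import *
# usage: go.py x y z(mm) yaw(deg of tool x in world): remaining shift/turn in units of play_rows
x,y,z,yaw=map(float,sys.argv[1:5]);o=get_obs()
q=np.array(o["tool_rot"]);A=R.from_quat(np.r_[q[1:],q[0]])
a=np.radians(yaw);B=R.from_matrix(np.c_[[np.cos(a),np.sin(a),0],[np.sin(a),-np.cos(a),0],[0,0,-1]])
d=np.array([x,y,z])/1000-o["tcp_pos"];m=A.as_matrix();ya=np.degrees(np.arctan2(m[1,0],m[0,0]))
print("t",round(float(o["time_s"]),2),"tcp",np.round(np.array(o["tcp_pos"])*1000,1),"yaw",ya.round(2),"open",round(float(o["opening"]),3),"grip",round(float(o["grip_force"]),1),"F",np.round(o["force"],1),"j7",round(float(o["joint_pos"][6]),2))
print("dist mm",np.round(np.linalg.norm(d)*1000,1),"dp",np.round(A.inv().apply(d)/.4,3).tolist(),"rot",np.round(np.degrees((A.inv()*B).as_rotvec())/30,3).tolist())
E
python3 go.py 603.5 222.8 170 214; python3 - <<'E'
from h import *
print(ray("top",[(247,233),(382,238),(320,147)],.022).round(3))
E
```

```text
t 0.1 tcp [265.4 592.9 230.5] yaw 155.89 open 0.999 grip 0.0 F [ 0.5  0.3 -0.1] j7 -0.06
dist mm 504.9 dp [-1.15, -0.499, 0.152] rot [-0.003, -0.001, -1.937]
[[ 0.447  0.167  0.022]
 [ 0.441 -0.163  0.022]
 [ 0.666 -0.008  0.022]]
```

Emit:
play_rows(
  commands=[
    {"dp":[-0.14,-0.06,0.02],"delta_rot":[0,0,-0.24]},
    {"dp":[-0.28,-0.12,0.04],"delta_rot":[0,0,-0.48]},
    {"dp":[-0.42,-0.18,0.06],"delta_rot":[0,0,-0.72]},
    {"dp":[-0.575,-0.25,0.076],"delta_rot":[-0.003,0,-0.97]},
    {"dp":[-0.575,-0.25,0.076],"delta_rot":[-0.003,0,-0.97]},
  ],
  jaw=-1,
  grip_force=50,
)

```text
time_s: 0.72
tcp_pos: [0.4386, 0.4026, 0.2003]
tool_rot: [0.0, -0.04, 0.999, -0.001]
force: [0.2, 0.3, 0.2]
opening: 0.999
grip_force: 0.0
```

```bash
python3 go.py 603.5 222.8 170 214
```

```text
t 0.72 tcp [438.6 402.6 200.3] yaw -175.39 open 0.999 grip 0.0 F [0.2 0.3 0.2] j7 0.85
dist mm 245.9 dp [-0.375, -0.481, 0.076] rot [-0.003, 0.001, -0.98]
```

Emit:
play_rows(
  commands=[
    {"dp":[-0.09,-0.12,0.02],"delta_rot":[0,0,-0.24]},
    {"dp":[-0.19,-0.24,0.04],"delta_rot":[0,0,-0.48]},
    {"dp":[-0.28,-0.36,0.06],"delta_rot":[0,0,-0.72]},
    {"dp":[-0.375,-0.481,0.076],"delta_rot":[-0.003,0,-0.98]},
    {"dp":[-0.375,-0.481,0.076],"delta_rot":[-0.003,0,-0.98]},
    {"dp":[-0.375,-0.481,0.076],"delta_rot":[-0.003,0,-0.98]},
  ],
)

```text
time_s: 1.48
tcp_pos: [0.6002, 0.2304, 0.1698]
tool_rot: [-0.0, -0.295, 0.955, 0.002]
force: [-0.4, -0.6, -0.8]
opening: 1.002
grip_force: 0.0
```

```bash
python3 go.py 603.5 222.8 95 214; python3 - <<'E'
from h import *
o=get_obs()
ims=[]
for n in("top","side"):
    p,d=capture(n);np.savez(f"pics/{n}1.npz",p=p,d=d)
    c=get_calibration(n);P=c["camera_from_world"]@np.r_[o["tcp_pos"],1];uv=c["mtx"]@P[:3];uv=uv[:2]/uv[2];print(n,uv.round(1))
    P=c["camera_from_world"]@np.r_[.6035,.2228,.114,1];q=c["mtx"]@P[:3];q=q[:2]/q[2];print(q.round(1))
    u,v=q.astype(int)
    b=p[max(0,v-50):v+50,u-50:u+50,::-1];ims.append(cv2.resize(b,(400,400),interpolation=2))
cv2.imwrite("pics/c2.png",np.hstack(ims))
E
```

```text
t 1.48 tcp [600.2 230.4 169.8] yaw -145.67 open 1.002 grip 0.0 F [-0.4 -0.6 -0.8] j7 1.78
dist mm 75.3 dp [0.004, -0.021, 0.187] rot [0.007, 0.001, 0.011]
top [209.1 158. ]
[218.6 162. ]
side [270.2 114.3]
[275.  133.8]
```

View pics/c2.png

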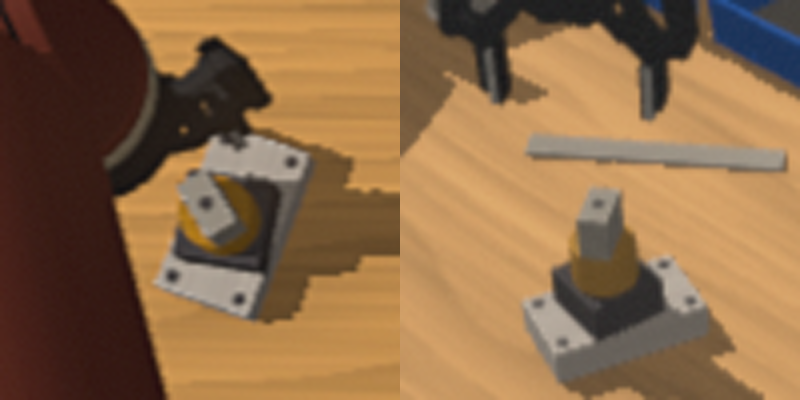

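The fingers in the side view sit where the TCP projects, at about (269,109). The nut's hole is at (274.5,134) in the side view and (219,162) in the top view, matching my estimate. I'll align, then descend.

Emit:
play_rows(
  commands=[
    {"dp":[0.004,-0.021,0],"delta_rot":[0.007,0,0.01]},
    {"dp":[0.004,-0.021,0.04],"delta_rot":[0.007,0,0.01]},
    {"dp":[0.004,-0.021,0.08],"delta_rot":[0.007,0,0.01]},
    {"dp":[0.004,-0.021,0.08],"delta_rot":[0.007,0,0.01]},
  ],
)

```text
time_s: 2.08
tcp_pos: [0.6027, 0.2215, 0.1357]
tool_rot: [-0.001, -0.293, 0.956, -0.0]
force: [-0.2, 0.1, 0.3]
opening: 1.004
grip_force: 0.0
```

```bash
python3 go.py 603.5 222.8 95 214
```

```text
t 2.08 tcp [602.7 221.5 135.7] yaw -145.89 open 1.004 grip 0.0 F [-0.2  0.1  0.3] j7 1.79
dist mm 40.8 dp [-0.004, 0.002, 0.102] rot [-0.001, -0.005, 0.004]
```

Emit:
play_rows(
  commands=[
    {"dp":[-0.003,0.002,0.03],"delta_rot":[0,-0.003,0]},
    {"dp":[-0.003,0.002,0.06],"delta_rot":[0,-0.003,0]},
    {"dp":[-0.003,0.002,0.09],"delta_rot":[0,-0.003,0]},
    {"dp":[-0.003,0.002,0.103],"delta_rot":[0,-0.003,0]},
    {"dp":[-0.003,0.002,0.103],"delta_rot":[0,-0.003,0]},
    {"dp":[-0.003,0.002,0.103],"delta_rot":[0,-0.003,0]},
  ],
)

```text
time_s: 2.82
tcp_pos: [0.6051, 0.2231, 0.0975]
tool_rot: [0.002, -0.293, 0.956, -0.0]
force: [-0.5, 0.1, -0.2]
opening: 0.996
grip_force: 0.0
```

Emit:
play_rows(
  commands=[
    {"dp":[0,0,0],"delta_rot":[0,0,0]},
    {"dp":[0,0,0],"delta_rot":[0,0,0]},
    {"dp":[0,0,0],"delta_rot":[0,0,0]},
    {"dp":[0,0,0],"delta_rot":[0,0,0]},
    {"dp":[0,0,0],"delta_rot":[0,0,0]},
    {"dp":[0,0,0],"delta_rot":[0,0,0]},
  ],
  jaw=1,
  grip_force=50,
)

```text
time_s: 3.58
tcp_pos: [0.605, 0.2232, 0.0973]
tool_rot: [0.002, -0.293, 0.956, -0.0]
force: [1.1, 0.6, 1.8]
opening: 0.219
grip_force: 49.4
```

```bash
python3 go.py 603.5 222.8 170 214
```

```text
t 3.58 tcp [605.  223.2  97.3] yaw -145.91 open 0.219 grip 49.4 F [1.1 0.6 1.8] j7 1.8
dist mm 72.7 dp [0.003, 0.001, -0.182] rot [-0.002, 0.007, 0.003]
```

Gripped: the opening is about 19 mm and the force 49 N. The TCP is 13.3 mm above the nut's underside. Next I lift.

Emit:
play_rows(
  commands=[
    {"dp":[0,0,-0.02],"delta_rot":[0,0,0]},
    {"dp":[0,0,-0.06],"delta_rot":[0,0,0]},
    {"dp":[0,0,-0.11],"delta_rot":[0,0.003,0]},
    {"dp":[0,0,-0.16],"delta_rot":[0,0.006,0]},
    {"dp":[0,0,-0.18],"delta_rot":[0,0.006,0]},
  ],
)

```text
time_s: 4.2
tcp_pos: [0.6053, 0.2232, 0.1713]
tool_rot: [0.001, -0.293, 0.956, -0.0]
force: [-0.9, -0.2, -2.3]
opening: 0.222
grip_force: 48.9
```

```bash
python3 go.py 623 -199 165 182
```

```text
t 4.2 tcp [605.3 223.2 171.3] yaw -145.92 open 0.222 grip 48.9 F [-0.9 -0.2 -2.3] j7 1.79
dist mm 422.6 dp [0.555, -0.899, 0.016] rot [-0.001, 0.005, 1.069]
```

Emit:
play_rows(
  commands=[
    {"dp":[0.03,-0.05,0],"delta_rot":[0,0,0.06]},
    {"dp":[0.1,-0.16,0],"delta_rot":[0,0,0.2]},
    {"dp":[0.18,-0.29,0],"delta_rot":[0,0,0.36]},
    {"dp":[0.26,-0.42,0],"delta_rot":[0,0,0.52]},
    {"dp":[0.34,-0.55,0],"delta_rot":[0,0,0.68]},
    {"dp":[0.42,-0.68,0],"delta_rot":[0,0,0.83]},
    {"dp":[0.48,-0.78,0],"delta_rot":[0,0,0.94]},
    {"dp":[0.5,-0.81,0],"delta_rot":[0,0,1]},
  ],
)

```text
time_s: 5.2
tcp_pos: [0.6188, -0.1632, 0.169]
tool_rot: [-0.0, -0.031, 1.0, -0.001]
force: [0.8, 0.5, -1.3]
opening: 0.218
grip_force: 49.0
```

Emit:
play_rows(
  commands=[
    {"dp":[0,0,0],"delta_rot":[0,0,0]},
  ],
)

```text
time_s: 5.32
tcp_pos: [0.6197, -0.159, 0.1689]
tool_rot: [-0.0, -0.034, 0.999, -0.001]
force: [-0.0, 0.9, -1.7]
opening: 0.218
grip_force: 49.1
```

```bash
python3 go.py 623 -199 40 182
```

```text
t 5.33 tcp [ 619.7 -159.   168.9] yaw -176.08 open 0.218 grip 49.1 F [-0.   0.9 -1.7] j7 1.94
dist mm 135.0 dp [-0.002, -0.1, 0.322] rot [-0.002, -0.001, 0.064]
```

Emit:
play_rows(
  commands=[
    {"dp":[-0.001,-0.04,0.03],"delta_rot":[0,0,0.03]},
    {"dp":[-0.002,-0.08,0.08],"delta_rot":[0,0,0.06]},
    {"dp":[-0.002,-0.1,0.15],"delta_rot":[0,0,0.064]},
    {"dp":[-0.002,-0.1,0.22],"delta_rot":[0,0,0.064]},
    {"dp":[-0.002,-0.1,0.28],"delta_rot":[0,0,0.064]},
    {"dp":[-0.002,-0.1,0.31],"delta_rot":[0,0,0.064]},
    {"dp":[-0.002,-0.1,0.322],"delta_rot":[0,0,0.064]},
    {"dp":[-0.002,-0.1,0.322],"delta_rot":[0,0,0.064]},
  ],
)

```text
time_s: 6.32
tcp_pos: [0.6244, -0.1976, 0.0408]
tool_rot: [0.0, -0.019, 1.0, -0.001]
force: [0.7, 0.3, -1.6]
opening: 0.218
grip_force: 49.1
```

```bash
python3 go.py 623 -199 19 182; python3 - <<'E'
from h import *
ims=[]
for n in("top","side"):
    p,d=capture(n)
    c=get_calibration(n)
    P=c["camera_from_world"]@np.r_[.623,-.199,.02,1];q=c["mtx"]@P[:3];q=q[:2]/q[2];print(n,q.round(1))
    u,v=q.astype(int)
    b=p[max(0,v-40):v+40,u-40:u+40,::-1];ims.append(cv2.resize(b,(400,400),interpolation=2))
cv2.imwrite("pics/c3.png",np.hstack(ims))
E
```

```text
t 6.33 tcp [ 624.4 -197.6   40.8] yaw -177.84 open 0.218 grip 49.1 F [ 0.7  0.3 -1.6] j7 2.02
dist mm 21.9 dp [0.004, -0.003, 0.055] rot [-0.002, 0.001, 0.005]
top [396.1 165.4]
side [412.2 247. ]
```

View pics/c3.png

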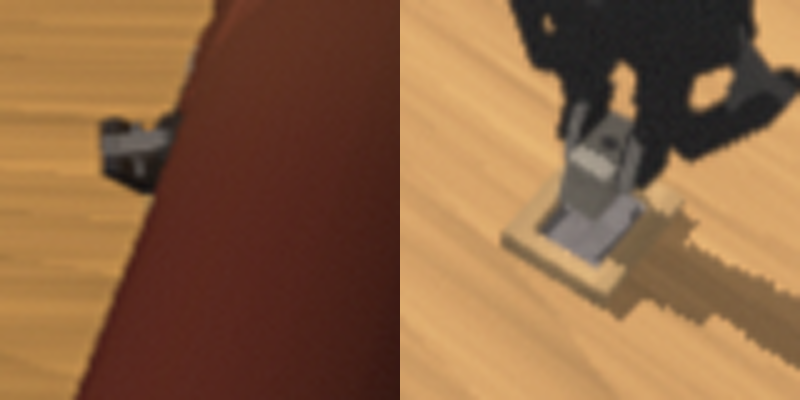

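The top view is blocked by the arm. In the side view the nut is over the recess, its near corner at (597,222) and the recess's near corner at (600,265) in the crop, which leaves it 2–3 mm off centre at most. I'll lower it.

Emit:
play_rows(
  commands=[
    {"dp":[0.004,-0.003,0.015],"delta_rot":[-0.002,0,0]},
    {"dp":[0.005,-0.003,0.03],"delta_rot":[-0.002,0,0]},
    {"dp":[0.005,-0.003,0.042],"delta_rot":[-0.002,0,0]},
    {"dp":[0.005,-0.003,0.05],"delta_rot":[-0.002,0,0]},
    {"dp":[0.005,-0.003,0.054],"delta_rot":[-0.002,0,0]},
    {"dp":[0.005,-0.003,0.054],"delta_rot":[-0.002,0,0]},
  ],
)

```text
time_s: 7.18
tcp_pos: [0.6223, -0.1987, 0.019]
tool_rot: [0.0, -0.019, 1.0, 0.0]
force: [-0.5, 0.7, -1.8]
opening: 0.221
grip_force: 49.1
```

```bash
python3 go.py 622.5 -199 18 182
```

```text
t 7.17 tcp [ 622.3 -198.7   19. ] yaw -177.83 open 0.221 grip 49.1 F [-0.5  0.7 -1.8] j7 2.03
dist mm 1.0 dp [-0.001, -0.001, 0.002] rot [0.0, 0.001, 0.006]
```

Emit:
play_rows(
  commands=[
    {"dp":[0,0,0.002],"delta_rot":[0,0,0]},
    {"dp":[0,0,0.004],"delta_rot":[0,0,0]},
    {"dp":[0,0,0.004],"delta_rot":[0,0,0]},
  ],
)

```text
time_s: 7.55
tcp_pos: [0.6225, -0.1988, 0.0183]
tool_rot: [0.0, -0.019, 1.0, 0.0]
force: [-2.4, 1.1, 5.5]
opening: 0.223
grip_force: 50.0
```

It has touched down with about 7 N of upward force, so I open and rise.

Emit:
play_rows(
  commands=[
    {"dp":[0,0,0],"delta_rot":[0,0,0]},
    {"dp":[0,0,0],"delta_rot":[0,0,0]},
    {"dp":[0,0,0],"delta_rot":[0,0,0]},
    {"dp":[0,0,0],"delta_rot":[0,0,0]},
    {"dp":[0,0,-0.05],"delta_rot":[0,0,0]},
    {"dp":[0,0,-0.15],"delta_rot":[0,0,0]},
    {"dp":[0,0,-0.26],"delta_rot":[0,0,0]},
    {"dp":[0,0,-0.34],"delta_rot":[0,0,0]},
  ],
  jaw=-1,
)

```text
time_s: 8.55
tcp_pos: [0.6229, -0.1992, 0.1573]
tool_rot: [0.002, -0.019, 1.0, -0.0]
force: [0.2, -0.1, -0.5]
opening: 0.996
grip_force: 0.0
```

```bash
cat > stk.py <<'E'
import sys
from h import *
# level extents by height in stack windows and nut nest
for n,(v0,v1,u0,u1) in {"top":(130,205,195,262),"side":(125,185,248,310)}.items():
    p,d=capture(n);C=cloud(n,d);near=np.zeros(d.shape,bool);near[v0:v1,u0:u1]=1;z=C[...,2]
    for a,b in((.018,.034),(.045,.063),(.075,.093)):
        q=near&(z>a)&(z<b)
        if q.sum()>5:
            (cc,r)=cv2.minEnclosingCircle((C[q][:,:2]*1000).astype(np.float32))
            print(n,a,q.sum(),rect(C[q]),"circ",np.round(cc,1),round(r,1),"z",np.median(z[q]).round(4))
E
python3 stk.py; python3 go.py 604 223 165 182;python3 - <<'E'
from h import *
p,d=capture("side");C=cloud("side",d);w=C[225:275,385:440].reshape(-1,3);w=w[(w[:,2]>.03)&(w[:,2]<.045)]
print("nut",len(w),rect(w),np.median(w[:,2]))
E
```

```text
top 0.018 582 (array([614.1, 226.5]), array([110.1,  64.3]), -17.8) circ [613.7 226.4] 61.5 z 0.0253
top 0.045 210 (array([609.4, 226.2]), array([55.3, 54.6]), -7.8) circ [608.5 227.1] 37.6 z 0.0533
top 0.075 276 (array([606.8, 224.8]), array([41.7, 41.7]), -83.6) circ [605.9 224.9] 22.4 z 0.0833
side 0.018 432 (array([610.4, 226.4]), array([111.1,  64.5]), -18.5) circ [609.5 225.8] 60.6 z 0.0268
side 0.045 192 (array([606. , 225.5]), array([57.5, 55.9]), -10.1) circ [604.6 225.7] 35.9 z 0.0544
side 0.075 187 (array([603.1, 225.4]), array([43.8, 42.3]), 36.7) circ [604.7 224. ] 23.6 z 0.0845
t 8.65 tcp [ 624.5 -199.8  159.5] yaw -177.86 open 1.004 grip 0.0 F [ 0.6 -0.3 -0.1] j7 1.99
dist mm 423.3 dp [0.012, 1.058, -0.016] rot [-0.003, 0.016, 0.005]
nut 138 (array([ 619.2, -196.8]), array([38.4, 19.9]), 1.9) 0.03568484507418607
```

The nut lies flat: its top measures 35.7 mm in a view that reads about 0.7 mm high. The disc is at about (605,225), so I go back to the stack.

Emit:
play_rows(
  commands=[
    {"dp":[0,0.1,-0.016],"delta_rot":[-0.003,0.016,0]},
    {"dp":[0,0.24,-0.016],"delta_rot":[-0.003,0.016,0]},
    {"dp":[0,0.38,-0.016],"delta_rot":[-0.003,0.016,0]},
    {"dp":[0,0.52,-0.016],"delta_rot":[-0.003,0.016,0]},
    {"dp":[0,0.66,-0.016],"delta_rot":[-0.003,0.016,0]},
    {"dp":[0.01,0.8,-0.016],"delta_rot":[-0.003,0.016,0]},
    {"dp":[0.01,0.9,-0.016],"delta_rot":[-0.003,0.016,0]},
    {"dp":[0.01,0.98,-0.016],"delta_rot":[-0.003,0.016,0]},
  ],
)

```text
time_s: 9.7
tcp_pos: [0.6024, 0.1949, 0.1594]
tool_rot: [-0.005, -0.02, 1.0, 0.001]
force: [0.6, -1.1, 0.9]
opening: 1.003
grip_force: 0.0
```

Emit:
play_rows(
  commands=[
    {"dp":[0,0.07,0],"delta_rot":[0,0,0]},
    {"dp":[0,0.07,0.05],"delta_rot":[0,0,0]},
    {"dp":[0,0.07,0.1],"delta_rot":[0,0,0]},
    {"dp":[0,0.07,0.12],"delta_rot":[0,0,0]},
    {"dp":[0,0.07,0.12],"delta_rot":[0,0,0]},
  ],
)

```text
time_s: 10.32
tcp_pos: [0.6017, 0.2196, 0.111]
tool_rot: [-0.005, -0.018, 1.0, 0.0]
force: [-0.5, -0.7, 0.6]
opening: 1.003
grip_force: 0.0
```

```bash
python3 go.py 605 224.8 64 182
```

```text
t 10.32 tcp [601.7 219.6 111. ] yaw -177.91 open 1.003 grip 0.0 F [-0.5 -0.7  0.6] j7 1.28
dist mm 47.4 dp [-0.01, 0.013, 0.117] rot [0.001, -0.018, 0.003]
```

Emit:
play_rows(
  commands=[
    {"dp":[-0.008,0.013,0],"delta_rot":[0,-0.018,0]},
    {"dp":[-0.008,0.013,0.04],"delta_rot":[0,-0.018,0]},
    {"dp":[-0.008,0.013,0.08],"delta_rot":[0,-0.018,0]},
    {"dp":[-0.008,0.013,0.11],"delta_rot":[0,-0.018,0]},
    {"dp":[-0.008,0.013,0.118],"delta_rot":[0,-0.018,0]},
    {"dp":[-0.008,0.013,0.118],"delta_rot":[0,-0.018,0]},
  ],
)

```text
time_s: 11.08
tcp_pos: [0.6046, 0.2262, 0.0645]
tool_rot: [0.001, -0.019, 1.0, 0.001]
force: [0.1, 0.6, 0.2]
opening: 1.001
grip_force: 0.0
```

```bash
python3 go.py 605 224.8 64 182
```

```text
t 11.07 tcp [604.6 226.2  64.5] yaw -177.84 open 1.001 grip 0.0 F [0.1 0.6 0.2] j7 1.28
dist mm 1.5 dp [-0.001, -0.003, 0.001] rot [0.003, 0.002, 0.005]
```

Emit:
play_rows(
  commands=[
    {"dp":[-0.001,-0.003,0],"delta_rot":[0,0,0]},
    {"dp":[-0.001,-0.003,0],"delta_rot":[0,0,0]},
    {"dp":[-0.001,-0.003,0],"delta_rot":[0,0,0]},
    {"dp":[-0.001,-0.003,0],"delta_rot":[0,0,0]},
    {"dp":[-0.001,-0.003,0],"delta_rot":[0,0,0]},
    {"dp":[-0.001,-0.003,0],"delta_rot":[0,0,0]},
  ],
  jaw=1,
  grip_force=50,
)

```text
time_s: 11.82
tcp_pos: [0.6056, 0.2253, 0.0655]
tool_rot: [0.001, -0.019, 1.0, 0.001]
force: [-1.1, -1.1, 5.3]
opening: 0.494
grip_force: 51.1
```

Emit:
play_rows(
  commands=[
    {"dp":[0,0,-0.02],"delta_rot":[0,0,0]},
    {"dp":[0,0,-0.06],"delta_rot":[0,0,0]},
    {"dp":[0,0,-0.11],"delta_rot":[0,0,0]},
    {"dp":[0,0,-0.16],"delta_rot":[0,0,0]},
    {"dp":[0,0,-0.2],"delta_rot":[0,0,0]},
    {"dp":[0,0,-0.2],"delta_rot":[0,0,0]},
  ],
)

```text
time_s: 12.58
tcp_pos: [0.6058, 0.2253, 0.1467]
tool_rot: [0.002, -0.019, 1.0, 0.001]
force: [0.0, -0.4, -1.6]
opening: 0.491
grip_force: 50.8
```

```bash
python3 go.py 420.5 -324 140 150; python3 - <<'E'
from h import *
p,d=capture("side");C=cloud("side",d)
hsv=cv2.cvtColor(p,cv2.COLOR_RGB2HSV);v0,u0=60,225
cv2.imwrite("pics/c4.png",cv2.resize(p[v0:v0+130,u0:u0+130,::-1],(520,520),interpolation=2))
E
```

```text
t 12.57 tcp [605.8 225.3 146.7] yaw -177.83 open 0.491 grip 50.8 F [ 0.  -0.4 -1.6] j7 1.27
dist mm 579.7 dp [0.515, -1.355, 0.011] rot [0.008, 0.006, 1.072]
```

View pics/c4.png

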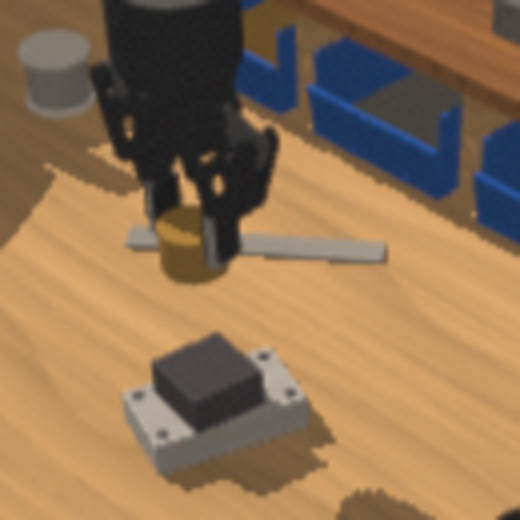

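The disc is held upright at (195,245) and the block below it hasn't moved. I'll carry it to the disc nest in two legs.

Emit:
play_rows(
  commands=[
    {"dp":[0.02,-0.05,0],"delta_rot":[0,0,0.05]},
    {"dp":[0.06,-0.15,0],"delta_rot":[0,0,0.12]},
    {"dp":[0.1,-0.27,0],"delta_rot":[0,0,0.22]},
    {"dp":[0.15,-0.39,0],"delta_rot":[0,0,0.33]},
    {"dp":[0.2,-0.52,0],"delta_rot":[0,0,0.42]},
    {"dp":[0.25,-0.65,0],"delta_rot":[0,0,0.5]},
    {"dp":[0.29,-0.75,0],"delta_rot":[0,0,0.57]},
    {"dp":[0.31,-0.8,0],"delta_rot":[0,0,0.6]},
  ],
)

```text
time_s: 13.62
tcp_pos: [0.4909, -0.1026, 0.1434]
tool_rot: [-0.0, 0.14, 0.99, 0.001]
force: [1.4, 0.1, -1.5]
opening: 0.495
grip_force: 50.8
```

```bash
python3 go.py 420.5 -324 140 150
```

```text
t 13.62 tcp [ 490.9 -102.6  143.4] yaw 163.87 open 0.495 grip 50.8 F [ 1.4  0.1 -1.5] j7 1.46
dist mm 232.4 dp [0.015, -0.581, 0.007] rot [0.003, -0.001, 0.462]
```

Emit:
play_rows(
  commands=[
    {"dp":[0,-0.07,0],"delta_rot":[0,0,0.06]},
    {"dp":[0,-0.18,0],"delta_rot":[0,0,0.15]},
    {"dp":[0.01,-0.3,0],"delta_rot":[0,0,0.25]},
    {"dp":[0.015,-0.41,0],"delta_rot":[0,0,0.35]},
    {"dp":[0.015,-0.5,0.02],"delta_rot":[0,0,0.43]},
    {"dp":[0.015,-0.56,0.06],"delta_rot":[0.003,0,0.46]},
    {"dp":[0.015,-0.58,0.11],"delta_rot":[0.003,0,0.46]},
    {"dp":[0.015,-0.58,0.16],"delta_rot":[0.003,0,0.46]},
  ],
)

```text
time_s: 14.62
tcp_pos: [0.4237, -0.3219, 0.0787]
tool_rot: [0.0, 0.256, 0.967, -0.0]
force: [0.3, 1.0, -1.1]
opening: 0.494
grip_force: 50.9
```

Emit:
play_rows(
  commands=[
    {"dp":[0,0,0.05],"delta_rot":[0,0,0]},
    {"dp":[0,0,0.09],"delta_rot":[0,0,0]},
    {"dp":[0,0,0.1],"delta_rot":[0,0,0]},
    {"dp":[0,0,0.1],"delta_rot":[0,0,0]},
  ],
)

```text
time_s: 15.12
tcp_pos: [0.4242, -0.3211, 0.0396]
tool_rot: [0.0, 0.256, 0.967, 0.0]
force: [0.5, 0.5, -0.8]
opening: 0.493
grip_force: 50.9
```

```bash
python3 go.py 420.5 -324 16.5 150; python3 - <<'E'
from h import *
ims=[]
for n in("top","side"):
    p,d=capture(n);c=get_calibration(n)
    P=c["camera_from_world"]@np.r_[.4205,-.324,.02,1];q=c["mtx"]@P[:3];q=q[:2]/q[2];u,v=q.astype(int);u0,v0=u-50,min(v-50,300)
    ims.append(cv2.resize(p[v0:v0+100,u0:u0+100,::-1],(400,400),interpolation=2));print(n,u0,v0)
cv2.imwrite("pics/c5.png",np.hstack(ims))
E
```

```text
t 15.12 tcp [ 424.2 -321.1   39.6] yaw 150.37 open 0.493 grip 50.9 F [ 0.5  0.5 -0.8] j7 1.84
dist mm 23.6 dp [0.005, -0.011, 0.058] rot [0.001, 0.001, 0.012]
top 397 197
side 353 300
```

View pics/c5.png

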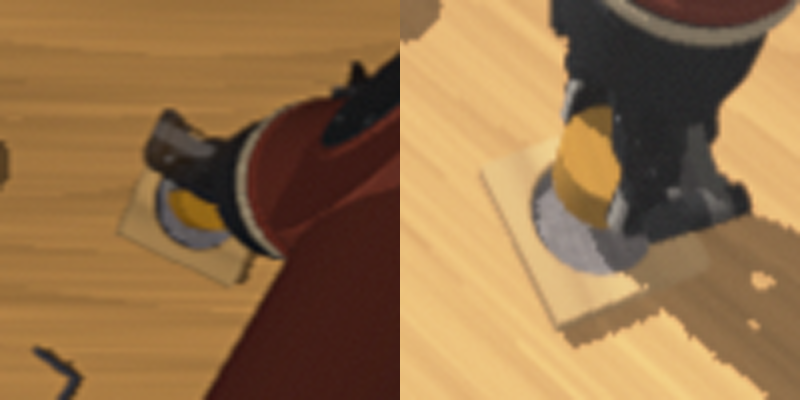

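The disc hangs over the round recess in both views, offset slightly up and to the right (away from the side camera). That matches the 4–5 mm correction still to go, so I correct and lower.

Emit:
play_rows(
  commands=[
    {"dp":[0.005,-0.011,0],"delta_rot":[0,0,0]},
    {"dp":[0.005,-0.011,0.015],"delta_rot":[0,0,0]},
    {"dp":[0.005,-0.011,0.03],"delta_rot":[0,0,0]},
    {"dp":[0.005,-0.011,0.042],"delta_rot":[0,0,0]},
    {"dp":[0.005,-0.011,0.05],"delta_rot":[0,0,0]},
    {"dp":[0.005,-0.011,0.054],"delta_rot":[0,0,0]},
    {"dp":[0.005,-0.011,0.054],"delta_rot":[0,0,0]},
  ],
)

```text
time_s: 16.1
tcp_pos: [0.4202, -0.3238, 0.0179]
tool_rot: [0.0, 0.256, 0.967, 0.0]
force: [0.3, -0.6, -1.5]
opening: 0.493
grip_force: 50.9
```

```bash
python3 go.py 420.5 -324 16.5 150
```

```text
t 16.1 tcp [ 420.2 -323.8   17.9] yaw 150.37 open 0.493 grip 50.9 F [ 0.3 -0.6 -1.5] j7 1.87
dist mm 1.4 dp [-0.001, -0.0, 0.003] rot [0.001, 0.001, 0.012]
```

Emit:
play_rows(
  commands=[
    {"dp":[0,0,0.002],"delta_rot":[0,0,0]},
    {"dp":[0,0,0.004],"delta_rot":[0,0,0]},
    {"dp":[0,0,0.004],"delta_rot":[0,0,0]},
  ],
)

```text
time_s: 16.48
tcp_pos: [0.4204, -0.3238, 0.0165]
tool_rot: [0.0, 0.256, 0.967, 0.0]
force: [0.1, -0.5, 1.1]
opening: 0.494
grip_force: 51.3
```

Emit:
play_rows(
  commands=[
    {"dp":[0,0,0.001],"delta_rot":[0,0,0]},
    {"dp":[0,0,0.001],"delta_rot":[0,0,0]},
  ],
)

```text
time_s: 16.73
tcp_pos: [0.4204, -0.3239, 0.0164]
tool_rot: [0.0, 0.256, 0.967, 0.0]
force: [-2.1, 3.0, 7.7]
opening: 0.495
grip_force: 51.8
```

Emit:
play_rows(
  commands=[
    {"dp":[0,0,0],"delta_rot":[0,0,0]},
    {"dp":[0,0,0],"delta_rot":[0,0,0]},
    {"dp":[0,0,0],"delta_rot":[0,0,0]},
    {"dp":[0,0,0],"delta_rot":[0,0,0]},
    {"dp":[0,0,-0.05],"delta_rot":[0,0,0]},
    {"dp":[0,0,-0.15],"delta_rot":[0,0,0]},
    {"dp":[0,0,-0.26],"delta_rot":[0,0,0]},
    {"dp":[0,0,-0.34],"delta_rot":[0,0,0]},
  ],
  jaw=-1,
)

```text
time_s: 17.73
tcp_pos: [0.4204, -0.3241, 0.1538]
tool_rot: [0.001, 0.256, 0.967, 0.0]
force: [0.3, 0.1, -1.4]
opening: 1.0
grip_force: 0.0
```

```bash
cat stk.py > s2.py; python3 stk.py; python3 go.py 607 226 140 172;python3 - <<'E'
from h import *
for n,(v0,v1,u0,u1) in {"top":(215,280,410,485),"side":(310,385,360,440)}.items():
    p,d=capture(n);C=cloud(n,d);w=C[v0:v1,u0:u1].reshape(-1,3);w=w[(w[:,2]>.03)&(w[:,2]<.045)]
    if len(w)>9: print("disc",n,len(w),rect(w),np.median(w[:,2]))
E
```

```text
top 0.018 580 (array([614.5, 226.4]), array([110.5,  64.3]), -17.9) circ [614.5 226.8] 61.6 z 0.0255
top 0.045 506 (array([609.1, 226.5]), array([54.9, 54.4]), 81.9) circ [609.3 226.7] 37.4 z 0.0533
side 0.018 426 (array([610.2, 227.2]), array([111.2,  65.5]), -19.7) circ [610.5 227.4] 61.2 z 0.0268
side 0.045 344 (array([605. , 228.1]), array([59.9, 56.2]), 83.1) circ [604.7 226.5] 36.8 z 0.0544
t 17.82 tcp [ 421.8 -325.1  155.4] yaw 150.36 open 1.002 grip 0.0 F [-0.2  0.1 -0.3] j7 1.74
dist mm 581.6 dp [0.279, 1.426, 0.039] rot [0.001, 0.012, -0.721]
disc top 260 (array([ 422.2, -322.1]), array([43.2, 41.1]), 79.9) 0.03411402232819161
disc side 487 (array([ 418.7, -321.6]), array([42.7, 42.5]), 42.3) 0.03568713599774387
```

The disc is in: its top measures 34–36 mm, and it is within 3 mm of the nest centre. The block is at (607.5,226.7), yaw −8°.

Emit:
play_rows(
  commands=[
    {"dp":[0.02,0.1,0],"delta_rot":[0,0,-0.05]},
    {"dp":[0.05,0.24,0],"delta_rot":[0,0.01,-0.13]},
    {"dp":[0.08,0.38,0],"delta_rot":[0,0.01,-0.21]},
    {"dp":[0.1,0.52,0],"delta_rot":[0,0.01,-0.3]},
    {"dp":[0.13,0.66,0],"delta_rot":[0,0.01,-0.38]},
    {"dp":[0.16,0.8,0.01],"delta_rot":[0,0.01,-0.46]},
    {"dp":[0.18,0.93,0.02],"delta_rot":[0,0.01,-0.54]},
    {"dp":[0.19,0.98,0.02],"delta_rot":[0,0.01,-0.6]},
  ],
)

```text
time_s: 18.92
tcp_pos: [0.5474, 0.0581, 0.1421]
tool_rot: [-0.004, 0.099, 0.995, 0.001]
force: [-0.2, -0.0, -0.1]
opening: 1.001
grip_force: 0.0
```

```bash
python3 go.py 607.3 226.7 100 172
```

```text
t 18.93 tcp [547.4  58.1 142.1] yaw 168.68 open 1.001 grip 0.0 F [-0.2 -0.  -0.1] j7 1.27
dist mm 183.9 dp [-0.065, 0.443, 0.105] rot [0.001, -0.014, -0.111]
```

Emit:
play_rows(
  commands=[
    {"dp":[-0.02,0.12,0],"delta_rot":[0,-0.014,-0.05]},
    {"dp":[-0.04,0.25,0],"delta_rot":[0,-0.014,-0.11]},
    {"dp":[-0.055,0.36,0.02],"delta_rot":[0,-0.014,-0.11]},
    {"dp":[-0.065,0.43,0.05],"delta_rot":[0,-0.014,-0.11]},
    {"dp":[-0.065,0.443,0.09],"delta_rot":[0,-0.014,-0.11]},
    {"dp":[-0.065,0.443,0.105],"delta_rot":[0,-0.014,-0.11]},
    {"dp":[-0.065,0.443,0.105],"delta_rot":[0,-0.014,-0.11]},
  ],
)

```text
time_s: 19.8
tcp_pos: [0.6086, 0.2207, 0.1017]
tool_rot: [0.001, 0.074, 0.997, -0.0]
force: [-0.0, 0.2, 0.2]
opening: 0.997
grip_force: 0.0
```

```bash
python3 go.py 607.3 226.7 34 172
```

```text
t 19.8 tcp [608.6 220.7 101.7] yaw 171.54 open 0.997 grip 0.0 F [-0.   0.2  0.2] j7 1.11
dist mm 67.9 dp [0.006, 0.014, 0.169] rot [-0.0, 0.004, -0.015]
```

Emit:
play_rows(
  commands=[
    {"dp":[0.006,0.014,0],"delta_rot":[0,0,-0.015]},
    {"dp":[0.006,0.014,0.05],"delta_rot":[0,0,-0.015]},
    {"dp":[0.006,0.014,0.1],"delta_rot":[0,0,-0.015]},
    {"dp":[0.006,0.014,0.14],"delta_rot":[0,0,-0.015]},
    {"dp":[0.006,0.014,0.165],"delta_rot":[0,0,-0.015]},
    {"dp":[0.006,0.014,0.17],"delta_rot":[0,0,-0.015]},
    {"dp":[0.006,0.014,0.17],"delta_rot":[0,0,-0.015]},
  ],
)

```text
time_s: 20.68
tcp_pos: [0.6079, 0.2289, 0.0345]
tool_rot: [0.002, 0.069, 0.998, 0.001]
force: [-0.3, 0.3, -0.3]
opening: 0.998
grip_force: 0.0
```

```bash
python3 go.py 607.3 226.7 34 172
```

```text
t 20.68 tcp [607.9 228.9  34.5] yaw 172.11 open 0.998 grip 0.0 F [-0.3  0.3 -0.3] j7 1.12
dist mm 2.3 dp [0.001, -0.006, 0.001] rot [0.003, 0.006, 0.004]
```

Emit:
play_rows(
  commands=[
    {"dp":[0.001,-0.006,0.001],"delta_rot":[0.003,0.006,0.004]},
    {"dp":[0.001,-0.006,0.001],"delta_rot":[0.003,0.006,0.004]},
  ],
)

```text
time_s: 20.92
tcp_pos: [0.6072, 0.2263, 0.0343]
tool_rot: [0.0, 0.07, 0.998, -0.0]
force: [-0.0, 0.3, 0.5]
opening: 0.998
grip_force: 0.0
```

Emit:
play_rows(
  commands=[
    {"dp":[0,0,0],"delta_rot":[0,0,0]},
    {"dp":[0,0,0],"delta_rot":[0,0,0]},
    {"dp":[0,0,0],"delta_rot":[0,0,0]},
    {"dp":[0,0,0],"delta_rot":[0,0,0]},
    {"dp":[0,0,0],"delta_rot":[0,0,0]},
  ],
  jaw=1,
  grip_force=60,
)

```text
time_s: 21.55
tcp_pos: [0.6072, 0.2268, 0.0343]
tool_rot: [0.0, 0.07, 0.998, 0.0]
force: [-1.0, 1.0, 6.0]
opening: 0.618
grip_force: 64.9
```

Emit:
play_rows(
  commands=[
    {"dp":[0,0,-0.02],"delta_rot":[0,0,0]},
    {"dp":[0,0,-0.06],"delta_rot":[0,0,0]},
    {"dp":[0,0,-0.11],"delta_rot":[0,0,0]},
    {"dp":[0,0,-0.16],"delta_rot":[0,0,0]},
    {"dp":[0,0,-0.2],"delta_rot":[0,0,0]},
    {"dp":[0,0,-0.2],"delta_rot":[0,0,0]},
  ],
)

```text
time_s: 22.3
tcp_pos: [0.6078, 0.2269, 0.1158]
tool_rot: [0.001, 0.07, 0.998, 0.001]
force: [0.5, -0.8, -3.4]
opening: 0.616
grip_force: 64.2
```

```bash
python3 go.py 411.3 348.5 105 176.6; python3 - <<'E'
from h import *
p,d=capture("side");v0,u0=90,225
cv2.imwrite("pics/c6.png",cv2.resize(p[v0:v0+100,u0:u0+100,::-1],(400,400),interpolation=2))
E
```

```text
t 22.3 tcp [607.8 226.9 115.8] yaw 172.0 open 0.616 grip 64.2 F [ 0.5 -0.8 -3.4] j7 1.1
dist mm 231.4 dp [0.529, 0.233, 0.026] rot [0.003, 0.005, -0.153]
```

View pics/c6.png

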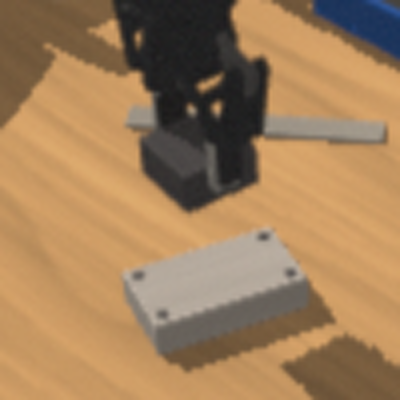

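The block is held level at (200,165), with the plate alone below it. I'll carry it to the block nest.

Emit:
play_rows(
  commands=[
    {"dp":[0.03,0.015,0],"delta_rot":[0,0,-0.02]},
    {"dp":[0.1,0.045,0],"delta_rot":[0,0,-0.05]},
    {"dp":[0.19,0.08,0],"delta_rot":[0,0,-0.08]},
    {"dp":[0.29,0.13,0],"delta_rot":[0,0,-0.11]},
    {"dp":[0.39,0.17,0],"delta_rot":[0,0,-0.14]},
    {"dp":[0.47,0.205,0],"delta_rot":[0.003,0,-0.15]},
    {"dp":[0.52,0.23,0.01],"delta_rot":[0.003,0,-0.153]},
    {"dp":[0.529,0.233,0.03],"delta_rot":[0.003,0,-0.153]},
  ],
)

```text
time_s: 23.35
tcp_pos: [0.408, 0.3496, 0.1012]
tool_rot: [-0.001, 0.028, 1.0, -0.001]
force: [0.6, -1.4, -2.1]
opening: 0.619
grip_force: 64.1
```

Emit:
play_rows(
  commands=[
    {"dp":[0,0,0.04],"delta_rot":[0,0,0]},
    {"dp":[0,0,0.09],"delta_rot":[0,0,0]},
    {"dp":[0,0,0.14],"delta_rot":[0,0,0]},
    {"dp":[0,0,0.17],"delta_rot":[0,0,0]},
    {"dp":[0,0,0.17],"delta_rot":[0,0,0]},
  ],
)

```text
time_s: 23.98
tcp_pos: [0.4102, 0.347, 0.0325]
tool_rot: [-0.001, 0.03, 1.0, -0.002]
force: [-0.6, -0.9, -3.1]
opening: 0.613
grip_force: 64.0
```

```bash
python3 go.py 411.3 348.5 13.3 176.6; python3 - <<'E'
from h import *
ims=[]
for n in("top","side"):
    p,d=capture(n);c=get_calibration(n)
    P=c["camera_from_world"]@np.r_[.4113,.3485,.02,1];q=c["mtx"]@P[:3];q=q[:2]/q[2];u,v=q.astype(int);u0,v0=u-50,v-50
    ims.append(cv2.resize(p[v0:v0+100,u0:u0+100,::-1],(400,400),interpolation=2));print(n,u0,v0)
cv2.imwrite("pics/c7.png",np.hstack(ims))
E
```

```text
t 23.98 tcp [410.2 347.   32.5] yaw 176.53 open 0.613 grip 64.0 F [-0.6 -0.9 -3.1] j7 0.78
dist mm 19.3 dp [-0.003, 0.004, 0.048] rot [-0.008, -0.003, -0.002]
top 122 196
side 139 124
```

View pics/c7.png

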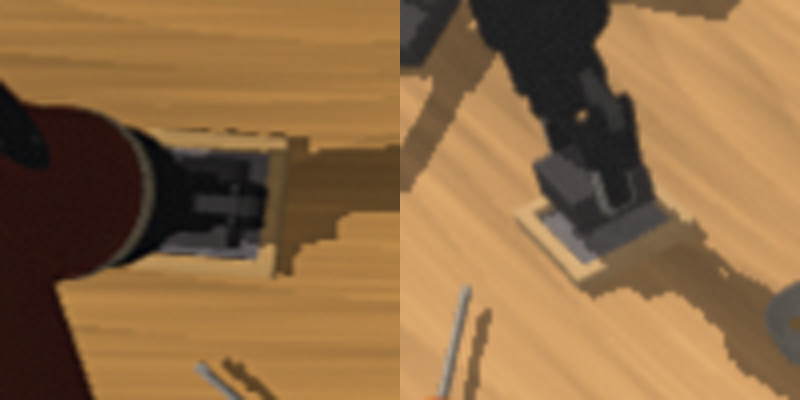

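In the top view the block, spanning about rows 155–247, sits inside the recess, rows 148–258. I'll lower it.

Emit:
play_rows(
  commands=[
    {"dp":[-0.003,0.004,0.015],"delta_rot":[-0.008,-0.003,0]},
    {"dp":[-0.003,0.004,0.028],"delta_rot":[-0.008,-0.003,0]},
    {"dp":[-0.003,0.004,0.038],"delta_rot":[-0.008,-0.003,0]},
    {"dp":[-0.003,0.004,0.044],"delta_rot":[-0.008,-0.003,0]},
    {"dp":[-0.003,0.004,0.047],"delta_rot":[-0.008,-0.003,0]},
    {"dp":[-0.003,0.004,0.047],"delta_rot":[-0.008,-0.003,0]},
  ],
)

```text
time_s: 24.82
tcp_pos: [0.4116, 0.3497, 0.015]
tool_rot: [0.001, 0.03, 1.0, 0.001]
force: [1.7, 0.1, -1.4]
opening: 0.616
grip_force: 64.1
```

```bash
python3 go.py 411.3 348.5 13.3 176.6
```

```text
t 24.82 tcp [411.6 349.7  15. ] yaw 176.59 open 0.616 grip 64.1 F [ 1.7  0.1 -1.4] j7 0.79
dist mm 2.1 dp [0.001, -0.003, 0.004] rot [0.004, 0.003, -0.0]
```

Emit:
play_rows(
  commands=[
    {"dp":[0,-0.002,0.002],"delta_rot":[0.003,0.002,0]},
    {"dp":[0,-0.002,0.004],"delta_rot":[0.003,0.002,0]},
    {"dp":[0,-0.002,0.004],"delta_rot":[0.003,0.002,0]},
  ],
)

```text
time_s: 25.2
tcp_pos: [0.4116, 0.3488, 0.0134]
tool_rot: [0.0, 0.03, 1.0, 0.0]
force: [0.0, -0.5, -3.1]
opening: 0.616
grip_force: 64.1
```

Emit:
play_rows(
  commands=[
    {"dp":[0,0,0.002],"delta_rot":[0,0,0]},
    {"dp":[0,0,0.003],"delta_rot":[0,0,0]},
    {"dp":[0,0,0.003],"delta_rot":[0,0,0]},
  ],
)

```text
time_s: 25.58
tcp_pos: [0.4116, 0.3489, 0.0132]
tool_rot: [0.0, 0.03, 1.0, 0.0]
force: [-3.3, -3.1, 10.6]
opening: 0.618
grip_force: 65.7
```

It has touched down at the expected height. I release and rise.

Emit:
play_rows(
  commands=[
    {"dp":[0,0,0],"delta_rot":[0,0,0]},
    {"dp":[0,0,0],"delta_rot":[0,0,0]},
    {"dp":[0,0,0],"delta_rot":[0,0,0]},
    {"dp":[0,0,-0.02],"delta_rot":[0,0,0]},
    {"dp":[0,0,-0.08],"delta_rot":[0,0,0]},
    {"dp":[0,0,-0.17],"delta_rot":[0,0,0]},
    {"dp":[0,0,-0.24],"delta_rot":[0,0,0]},
    {"dp":[0,0,-0.26],"delta_rot":[0,0,0]},
  ],
  jaw=-1,
)

```text
time_s: 26.58
tcp_pos: [0.4124, 0.3496, 0.1185]
tool_rot: [0.001, 0.03, 1.0, 0.002]
force: [0.2, 0.6, -0.1]
opening: 0.997
grip_force: 0.0
```

```bash
python3 stk.py; python3 go.py 612 226.7 100 162;python3 - <<'E'
from h import *
for n,(v0,v1,u0,u1) in {"top":(215,280,145,210),"side":(145,215,155,225)}.items():
    p,d=capture(n);C=cloud(n,d);w=C[v0:v1,u0:u1].reshape(-1,3);w=w[(w[:,2]>.028)&(w[:,2]<.042)]
    if len(w)>9: print("block",n,len(w),rect(w),np.median(w[:,2]))
E
```

```text
top 0.018 1109 (array([614.5, 226.9]), array([110.2,  62.7]), -18.2) circ [613.6 226.3] 61.5 z 0.0256
side 0.018 717 (array([610.4, 227.9]), array([110.4,  67.5]), -16.4) circ [609.  225.5] 60.7 z 0.0266
t 26.68 tcp [411.8 349.1 117. ] yaw 176.59 open 0.998 grip 0.0 F [ 0.3 -0.2 -0.7] j7 0.76
dist mm 235.3 dp [-0.518, -0.276, 0.043] rot [0.004, 0.002, 0.486]
block top 197 (array([414.3, 348.7]), array([54.5, 53.9]), 86.7) 0.03237223357200025
block side 334 (array([410.2, 350.5]), array([57.6, 54.1]), 87.2) 0.03393865292637721
```

The block is flat in its nest, its top at about 33 mm. The plate is next, at (612,227) and yaw −18°.

Emit:
play_rows(
  commands=[
    {"dp":[-0.08,-0.04,0],"delta_rot":[0,0,0.07]},
    {"dp":[-0.19,-0.1,0],"delta_rot":[0,0,0.18]},
    {"dp":[-0.31,-0.165,0],"delta_rot":[0,0,0.29]},
    {"dp":[-0.42,-0.22,0.01],"delta_rot":[0,0,0.4]},
    {"dp":[-0.5,-0.265,0.02],"delta_rot":[0.003,0,0.48]},
    {"dp":[-0.518,-0.276,0.043],"delta_rot":[0.003,0,0.486]},
    {"dp":[-0.518,-0.276,0.043],"delta_rot":[0.003,0,0.486]},
    {"dp":[-0.518,-0.276,0.043],"delta_rot":[0.003,0,0.486]},
  ],
)

```text
time_s: 27.78
tcp_pos: [0.6105, 0.2276, 0.0986]
tool_rot: [-0.001, 0.155, 0.988, -0.0]
force: [-0.5, 0.9, -0.0]
opening: 1.004
grip_force: 0.0
```

```bash
python3 go.py 612 226.8 45 162
```

```text
t 27.77 tcp [610.5 227.6  98.6] yaw 162.13 open 1.004 grip 0.0 F [-0.5  0.9 -0. ] j7 0.95
dist mm 53.6 dp [-0.004, -0.001, 0.134] rot [-0.002, -0.002, 0.004]
```

Emit:
play_rows(
  commands=[
    {"dp":[-0.003,-0.001,0.05],"delta_rot":[0,0,0]},
    {"dp":[-0.003,-0.001,0.1],"delta_rot":[0,0,0]},
    {"dp":[-0.003,-0.001,0.15],"delta_rot":[0,0,0]},
    {"dp":[-0.003,-0.001,0.19],"delta_rot":[0,0,0]},
    {"dp":[-0.003,-0.001,0.215],"delta_rot":[0,0,0]},
    {"dp":[-0.003,-0.001,0.226],"delta_rot":[0,0,0]},
    {"dp":[-0.003,-0.001,0.226],"delta_rot":[0,0,0]},
  ],
)

```text
time_s: 28.65
tcp_pos: [0.613, 0.2255, 0.0087]
tool_rot: [0.0, 0.156, 0.988, -0.0]
force: [0.2, -1.0, 0.4]
opening: 0.996
grip_force: 0.0
```

```bash
python3 go.py 612 226.8 8 162
```

```text
t 28.65 tcp [613.  225.5   8.7] yaw 162.0 open 0.996 grip 0.0 F [ 0.2 -1.   0.4] j7 0.98
dist mm 1.8 dp [0.003, 0.002, 0.002] rot [-0.001, 0.001, 0.0]
```

Emit:
play_rows(
  commands=[
    {"dp":[0.002,0.002,0.001],"delta_rot":[0,0,0]},
    {"dp":[0.002,0.002,0.001],"delta_rot":[0,0,0]},
    {"dp":[0.002,0.002,0.001],"delta_rot":[0,0,0]},
    {"dp":[0.002,0.002,0.001],"delta_rot":[0,0,0]},
    {"dp":[0.002,0.002,0.001],"delta_rot":[0,0,0]},
  ],
  jaw=1,
  grip_force=80,
)

```text
time_s: 29.28
tcp_pos: [0.613, 0.227, 0.0095]
tool_rot: [0.001, 0.156, 0.988, 0.0]
force: [-0.2, 0.3, 5.9]
opening: 0.698
grip_force: 88.2
```

```bash
python3 go.py 481.5 15 90 182
```

```text
t 29.27 tcp [613.  227.    9.5] yaw 162.02 open 0.698 grip 88.2 F [-0.2  0.3  5.9] j7 0.98
dist mm 262.1 dp [0.149, -0.605, -0.202] rot [0.001, 0.003, -0.666]
```

Emit:
play_rows(
  commands=[
    {"dp":[0,0,-0.02],"delta_rot":[0,0,0]},
    {"dp":[0,0,-0.06],"delta_rot":[0,0,0]},
    {"dp":[0,0,-0.11],"delta_rot":[0,0,0]},
    {"dp":[0,0,-0.16],"delta_rot":[0,0,0]},
    {"dp":[0,0,-0.2],"delta_rot":[0,0,0]},
    {"dp":[0,0,-0.2],"delta_rot":[0,0,0]},
  ],
)

```text
time_s: 30.02
tcp_pos: [0.6133, 0.2269, 0.0902]
tool_rot: [0.001, 0.156, 0.988, 0.001]
force: [-0.4, -0.0, -3.5]
opening: 0.702
grip_force: 87.3
```

```bash
python3 go.py 481.5 15 85 182; python3 - <<'E'
from h import *
p,d=capture("side");v0,u0=90,225
cv2.imwrite("pics/c8.png",cv2.resize(p[v0:v0+100,u0:u0+100,::-1],(400,400),interpolation=2))
E
```

```text
t 30.02 tcp [613.3 226.9  90.2] yaw 162.01 open 0.702 grip 87.3 F [-0.4 -0.  -3.5] j7 0.95
dist mm 249.6 dp [0.15, -0.606, 0.012] rot [0.002, 0.005, -0.666]
```

View pics/c8.png

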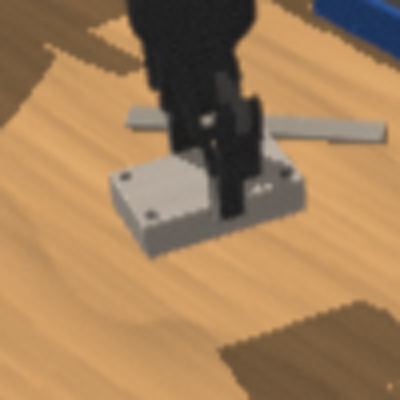

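The plate is lifted level, so I carry it to its nest.

Emit:
play_rows(
  commands=[
    {"dp":[0.01,-0.04,0],"delta_rot":[0,0,-0.04]},
    {"dp":[0.03,-0.12,0],"delta_rot":[0,0,-0.13]},
    {"dp":[0.055,-0.22,0],"delta_rot":[0,0,-0.24]},
    {"dp":[0.08,-0.33,0],"delta_rot":[0,0,-0.36]},
    {"dp":[0.11,-0.44,0],"delta_rot":[0,0,-0.48]},
    {"dp":[0.135,-0.54,0],"delta_rot":[0,0.003,-0.59]},
    {"dp":[0.148,-0.595,0],"delta_rot":[0,0.005,-0.65]},
    {"dp":[0.15,-0.606,0.01],"delta_rot":[0,0.005,-0.666]},
  ],
)

```text
time_s: 31.08
tcp_pos: [0.4787, 0.0124, 0.0839]
tool_rot: [-0.002, -0.016, 1.0, -0.0]
force: [0.7, 0.8, -4.1]
opening: 0.697
grip_force: 87.3
```

Emit:
play_rows(
  commands=[
    {"dp":[0,0,0.03],"delta_rot":[0,0,0]},
    {"dp":[0,0,0.07],"delta_rot":[0,0,0]},
    {"dp":[0,0,0.1],"delta_rot":[0,0,0]},
    {"dp":[0,0,0.12],"delta_rot":[0,0,0]},
    {"dp":[0,0,0.12],"delta_rot":[0,0,0]},
  ],
)

```text
time_s: 31.7
tcp_pos: [0.4798, 0.0145, 0.0356]
tool_rot: [-0.002, -0.017, 1.0, -0.0]
force: [-0.1, -0.5, -4.5]
opening: 0.7
grip_force: 87.3
```

```bash
python3 go.py 482 15 14.5 182; python3 - <<'E'
from h import *
ims=[]
for n in("top","side"):
    p,d=capture(n);c=get_calibration(n)
    P=c["camera_from_world"]@np.r_[.482,.015,.02,1];q=c["mtx"]@P[:3];q=q[:2]/q[2];u,v=q.astype(int);u0,v0=u-50,v-50
    ims.append(cv2.resize(p[v0:v0+100,u0:u0+100,::-1],(400,400),interpolation=2));print(n,u0,v0)
cv2.imwrite("pics/c9.png",np.hstack(ims))
E
```

```text
t 31.7 tcp [479.8  14.5  35.6] yaw -178.0 open 0.7 grip 87.3 F [-0.1 -0.5 -4.5] j7 1.57
dist mm 21.2 dp [-0.006, 0.001, 0.053] rot [-0.002, -0.008, 0.0]
top 259 170
side 248 179
```

View pics/c9.png

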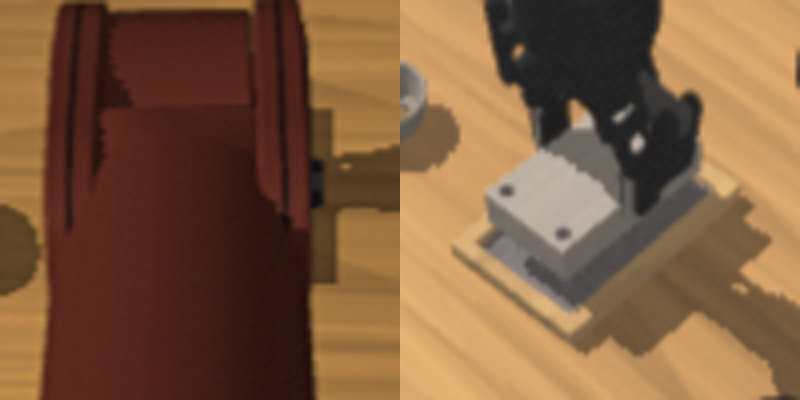

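In the side view the plate's near corner (567,280) and left corner (490,225) may be a few mm off relative to the recess corners (577,312) and (487,235). I'll measure that numerically with the same camera before lowering.

```bash
python3 - <<'E'
from h import *
p,d=capture("side");C=cloud("side",d);z=C[...,2]
hsv=cv2.cvtColor(p,cv2.COLOR_RGB2HSV)
near=np.zeros(d.shape,bool);near[195:275,255:345]=1
q=near&(z>.046)&(z<.06)&(hsv[...,1]<60)&(hsv[...,2]>110)
w=C[q];print("plate",q.sum(),rect(w),np.median(w[:,2]))
# in plate/nest axes (yaw 2 deg): extents
a=np.radians(2);R=np.array([[np.cos(a),np.sin(a)],[-np.sin(a),np.cos(a)]])
e=(w[:,:2]*1000)@R.T;print("plate ext x",np.percentile(e[:,0],[.5,99.5]).round(1),"y",np.percentile(e[:,1],[.5,99.5]).round(1))
f=np.load("pics/side0.npz");C0=cloud("side",f["d"]);g=near&(C0[...,2]>.009)&(C0[...,2]<.016)
w=C0[g];print("rim0",g.sum(),rect(w),np.median(w[:,2]))
e=(w[:,:2]*1000)@R.T;print("nest ext x",np.percentile(e[:,0],[.5,99.5]).round(1),"y",np.percentile(e[:,1],[.5,99.5]).round(1))
f=np.load("pics/top0.npz");C0=cloud("top",f["d"]);g=np.zeros(d.shape,bool);g[180:262,280:342]=1;g&=(C0[...,2]>.008)&(C0[...,2]<.015)
w=C0[g];print("rim0 top",g.sum(),rect(w),np.median(w[:,2]))
E
python3 go.py 482 15 14.5 182
```

```text
plate 609 (array([476.2,  18.3]), array([106.4,  66.6]), 1.9) 0.053921778115908814
plate ext x [424.  513.4] y [-31.3  30.1]
rim0 740 (array([479. ,  16.6]), array([144.1,  96.5]), 2.6) 0.011754131228158382
nest ext x [408.1 550.8] y [-48.3  47.6]
rim0 top 654 (array([483.1,  15.5]), array([142.2,  93.9]), 3.1) 0.010429450483177338
t 31.85 tcp [480.6  14.5  36.7] yaw -178.01 open 0.699 grip 87.3 F [-0.8 -0.1 -4.4] j7 1.57
dist mm 22.3 dp [-0.004, 0.001, 0.056] rot [-0.001, -0.004, -0.0]
```

Measured by the same camera, the plate's centre matches the nest's within about 1 mm, so it goes straight down from here.

Emit:
play_rows(
  commands=[
    {"dp":[-0.002,0.001,0.015],"delta_rot":[0,-0.004,0]},
    {"dp":[-0.002,0.001,0.03],"delta_rot":[0,-0.004,0]},
    {"dp":[-0.002,0.001,0.042],"delta_rot":[0,-0.004,0]},
    {"dp":[-0.002,0.001,0.048],"delta_rot":[0,-0.004,0]},
    {"dp":[-0.002,0.001,0.052],"delta_rot":[0,-0.004,0]},
    {"dp":[-0.002,0.001,0.052],"delta_rot":[0,-0.004,0]},
  ],
)

```text
time_s: 32.6
tcp_pos: [0.481, 0.0149, 0.0155]
tool_rot: [-0.0, -0.017, 1.0, -0.0]
force: [-0.3, 0.9, -3.5]
opening: 0.704
grip_force: 87.4
```

```bash
python3 go.py 481 15 14.5 182
```

```text
t 32.6 tcp [481.   14.9  15.5] yaw -178.02 open 0.704 grip 87.4 F [-0.3  0.9 -3.5] j7 1.58
dist mm 1.0 dp [-0.0, 0.0, 0.003] rot [-0.001, -0.001, -0.001]
```

Emit:
play_rows(
  commands=[
    {"dp":[0,0,0.002],"delta_rot":[0,0,0]},
    {"dp":[0,0,0.004],"delta_rot":[0,0,0]},
    {"dp":[0,0,0.004],"delta_rot":[0,0,0]},
  ],
)

```text
time_s: 32.98
tcp_pos: [0.4811, 0.0149, 0.0143]
tool_rot: [-0.0, -0.017, 1.0, -0.0]
force: [-2.6, 0.3, 3.7]
opening: 0.705
grip_force: 88.1
```

Contact, so I release and rise.

Emit:
play_rows(
  commands=[
    {"dp":[0,0,0.001],"delta_rot":[0,0,0]},
    {"dp":[0,0,0.001],"delta_rot":[0,0,0]},
  ],
)

```text
time_s: 33.22
tcp_pos: [0.4811, 0.0149, 0.0143]
tool_rot: [-0.0, -0.017, 1.0, 0.0]
force: [-4.9, -0.8, 10.4]
opening: 0.698
grip_force: 89.1
```

Emit:
play_rows(
  commands=[
    {"dp":[0,0,0],"delta_rot":[0,0,0]},
    {"dp":[0,0,0],"delta_rot":[0,0,0]},
    {"dp":[0,0,0],"delta_rot":[0,0,0]},
    {"dp":[0,0,0],"delta_rot":[0,0,0]},
    {"dp":[0,0,-0.04],"delta_rot":[0,0,0]},
    {"dp":[0,0,-0.12],"delta_rot":[0,0,0]},
    {"dp":[0,0,-0.22],"delta_rot":[0,0,0]},
    {"dp":[0,0,-0.3],"delta_rot":[0,0,0]},
  ],
  jaw=-1,
)

```text
time_s: 34.22
tcp_pos: [0.4814, 0.0148, 0.1363]
tool_rot: [0.001, -0.017, 1.0, -0.0]
force: [-0.3, 0.6, -1.0]
opening: 1.0
grip_force: 0.0
```

Emit:
play_rows(
  commands=[
    {"dp":[-0.05,0.1,-0.05],"delta_rot":[0,0,0]},
    {"dp":[-0.1,0.24,-0.1],"delta_rot":[0,0,0]},
    {"dp":[-0.15,0.38,-0.15],"delta_rot":[0,0,0]},
    {"dp":[-0.15,0.52,-0.15],"delta_rot":[0,0,0]},
    {"dp":[-0.15,0.62,-0.15],"delta_rot":[0,0,0]},
    {"dp":[-0.15,0.65,-0.15],"delta_rot":[0,0,0]},
    {"dp":[-0.15,0.65,-0.15],"delta_rot":[0,0,0]},
    {"dp":[-0.15,0.65,-0.15],"delta_rot":[0,0,0]},
  ],
)

```text
time_s: 35.22
tcp_pos: [0.5326, 0.2748, 0.1939]
tool_rot: [0.0, -0.016, 1.0, -0.0]
force: [0.4, -0.0, 0.6]
opening: 0.999
grip_force: 0.0
```

```bash
python3 - <<'E'
from h import *
p,d=capture("side");cv2.imwrite("pics/end.png",p[:,:,::-1]);C=cloud("side",d);z=C[...,2]
for s,(v0,v1,u0,u1,lo) in dict(nut=(225,275,385,440,.03),disc=(310,385,360,440,.03),block=(145,215,155,225,.028),plate=(195,275,255,345,.026)).items():
    w=C[v0:v1,u0:u1].reshape(-1,3);w=w[(w[:,2]>lo)&(w[:,2]<lo+.015)];print(s,len(w),rect(w),np.median(w[:,2]).round(4),np.percentile(w[:,2],[10,90]).round(4))
E
python3 go.py 481 15 200 182
```

```text
nut 138 (array([ 618.8, -196.6]), array([36.9, 20.7]), 3.2) 0.0354 [0.0331 0.037 ]
disc 487 (array([ 418.7, -321.8]), array([42.9, 42.8]), -23.1) 0.0359 [0.0339 0.0373]
block 336 (array([410.6, 350.2]), array([57.3, 54.8]), 87.1) 0.0339 [0.0316 0.0355]
plate 1095 (array([479.6,  16.8]), array([111.2,  63.4]), 2.0) 0.0318 [0.0299 0.0335]
t 35.27 tcp [532.5 274.9 193.8] yaw -178.16 open 0.999 grip 0.0 F [ 0.2 -1.3 -0.7] j7 1.1
dist mm 265.0 dp [0.15, -0.645, -0.015] rot [-0.002, -0.0, -0.005]
```

View pics/end.png

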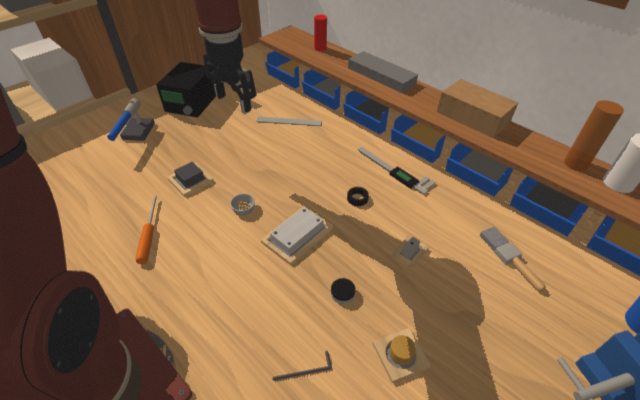

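All four parts lie flat in their nests: block at (189,174), plate (298,232), nut (410,247), disc (402,350). Their tops measure 35.4, 35.9, 33.9 and 31.8 mm (nut, disc, block, plate). The dish and tin haven't moved, and the arm is clear.

```bash
python3 -c "
from workcell import *
print(job_done())"
```

```text
the job is handed in; nothing more can be done
None
```

The job is handed in at about 35 s on the robot's clock: nut, disc, block and plate each measured flat and close to centred in their nests, the tin and dish look unmoved, and `job_done()` gave no verdict.

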